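# Count along the teak rack and push the screw tin into the third gap

### The job

Starting at the end of the teak rack that has the ball-topped post, run one fingertip along the top of its back rail, touching the rail at the first, second and third gap in turn. Then push the round steel screw tin along the front channel and straight into that third gap until it is home against the back board, and into no other gap. Only push the tin, never lift or tip it, leave the other things on the cabinet where they are, and finish clear of everything.

Things in the scene. Friction and masses are not known exactly. Their poses are not given: they have to be found in the camera images.
- rack: Fixed teak divider rack with a pale floor, 108 x 370 mm in plan. Origin: on the work surface at mid length. y runs along the row of gaps, z up, +x from the open front (robot side) to the back. Floor top at z = 8 mm. Eight round-nosed fins, 6 mm thick, x = -14 to 20 mm, up to z = 30 mm, make seven gaps 46 mm wide, open to front and top.
- gap_middle (a point): Point on the rack's floor in the middle (fourth) gap, at rack x = 0, y = 0, z = 8 mm. The seven gaps are centred at rack y = -156, -104, -52, 0, 52, 104 and 156 mm. The back board's face, the end of every gap, is 20 mm further to +x. A tin that is home has its centre level with this point in x, and stands 6 mm out of the gap's mouth.
- channel_middle (a point): Point on the rack's floor at mid length of the front channel, at rack x = -37 mm, y = 0, z = 8 mm. The channel, 46 mm wide in x, runs the whole length in front of the fins and is open at both ends; towards the robot it is bounded by a low lip 8 mm thick that stands 8 mm above the floor.
- rail: Fixed dark wood top rail that caps the rack's back board, parallel to the rack's y, 20 mm wide in x and 370 mm long. Its origin is the same as the rack's; the bar itself is centred at x = 27 mm, with its top at z = 40 mm, 10 mm above the fins.
- ball_post: Fixed teak post, 18 mm square, with a 22 mm ball on top (77 mm high in all), standing at one end of the back rail, about 196 mm from the rack's middle, on either the +y or the -y side. Gaps are counted from this end. Origin: centre of its foot, on the work surface.
- flat_post: Fixed teak post, 18 mm square, with a flat square cap (64 mm high), at the other end of the back rail. Origin: centre of its foot.
- tin_center (a point): Centre (half-way up) of the loose round steel screw tin, 40 mm diameter, 26 mm high, about 90 g, standing upright on the rack's floor in the front channel, anywhere along it from y = -120 to 120 mm of the rack. z is the tin's axis.
- frame: Bystander: clear acetate spectacle frame lying flat, 42 x 140 mm, 13 mm high, beyond the rack. Origin under its centre.
- hinge_jig: Bystander: steel hinge jig, 70 x 45 x 34 mm, beyond the rack. Origin under its centre.
- driver: Bystander: screwdriver, 150 mm long, lying to the left (+y) of the rack.
- frame_stand: Bystander: small teak stand, T-shaped, 80 x 100 mm and 97 mm high, to the right (-y) of the rack. Origin under its centre.

How it is judged (in metres and radians):
On the way, in this order (a step that is already met when the one before it is completed fails the run):
1. a fingertip touches the back rail at the first gap from the ball-topped post (within 22 mm of the gap's middle, along the rail) (contact force between the fingers and rail above 0.3 N and ((y of ball_post in the frame of rack above 0 m and y of the grasp point in the frame of rack between 0.134 and 0.178 m) or (y of ball_post in the frame of rack below 0 m and y of the grasp point in the frame of rack between -0.178 and -0.134 m))), for 0.05 s.
2. a fingertip touches the back rail at the second gap from the ball-topped post (within 22 mm of the gap's middle, along the rail) (contact force between the fingers and rail above 0.3 N and ((y of ball_post in the frame of rack above 0 m and y of the grasp point in the frame of rack between 0.082 and 0.126 m) or (y of ball_post in the frame of rack below 0 m and y of the grasp point in the frame of rack between -0.126 and -0.082 m))), for 0.05 s.
3. a fingertip touches the back rail at the third gap from the ball-topped post (within 22 mm of the gap's middle, along the rail) (contact force between the fingers and rail above 0.3 N and ((y of ball_post in the frame of rack above 0 m and y of the grasp point in the frame of rack between 0.03 and 0.074 m) or (y of ball_post in the frame of rack below 0 m and y of the grasp point in the frame of rack between -0.074 and -0.03 m))), for 0.05 s.
4. after the counting, the tin is pushed home into the third gap (((y of ball_post in the frame of rack above 0 m and y of tin_center in the frame of rack between 0.046 and 0.058 m) or (y of ball_post in the frame of rack below 0 m and y of tin_center in the frame of rack between -0.058 and -0.046 m)) and x of tin_center in the frame of rack above -0.004 m and z of tin_center in the frame of rack between 0.016 and 0.026 m and angle between tin_center's own z axis and vertical below 0.1 rad), for 0.2 s.
At the end, for the whole second after the job is handed in: The tin stands upright (within 0.1 rad) and at rest on the rack's floor in the third gap from the ball-topped post, its centre within 6 mm of the gap's middle and less than 4 mm short of home; the frame, jig, driver and stand are within 25 mm of where they were (all of step 4 and linear speed of tin below 0.01 m/s and not (distance of any of frame, hinge_jig, driver, frame_stand from where it was at the start of the episode above 0.025 m)); the robot touches nothing.
It fails at once if the tin is lifted more than 10 mm off the rack's floor, or leaves it (z of tin_center in the frame of rack above 0.031 m or z of tin_center in the frame of rack below 0.013 m).
It fails at once if the tin is tipped more than 0.5 rad (angle between tin_center's own z axis and vertical above 0.5 rad).
It fails at once if the tin is pushed more than half-way into any gap but the third (x of tin_center in the frame of rack above -0.015 m and not ((y of ball_post in the frame of rack above 0 m and y of tin_center in the frame of rack between 0.026 and 0.078 m) or (y of ball_post in the frame of rack below 0 m and y of tin_center in the frame of rack between -0.078 and -0.026 m))).
It fails at once if a bystander object is moved more than 25 mm (distance of any of frame, hinge_jig, driver, frame_stand from where it was at the start of the episode above 0.025 m).
It also fails if it takes over 58 s, if anything falls off the work surface, if the arm or the gripper's body presses on something with over 40 N, if the wrist force passes 120 N, or if a joint passes its speed limit or range.

### The arm

A 6-joint arm with a two-finger parallel gripper is mounted at the origin on the work surface. World frame = base frame: x ahead of the robot, y to its left, z up, the work surface at z = 0. Lengths are in mm, angles in rad, forces in N, time in s.
With the tool pointing down it reaches from about 275 to 750 mm from the base axis. Payload 10.2 kg.
Tool frame: the origin (TCP) lies at the very end of the fingers, on their centre line; the grasp point (between the pads) lies 19 mm behind it (ctrl.grip_depth is the distance from the TCP to the grasp point, in mm); z points along the fingers, x is the direction in which the jaws open and shut, and the axes are right-handed (so a half turn about z gives the same grasp; the last joint's range is limited). The gripper opens to 85 mm and grips with 20 to 120 N. Pads are 22 mm wide; open, the fingers measure 114 mm over their backs; the gripper's body (76 mm by 85 mm) begins 54 mm behind the grasp point. The pads swing forward as they close: fully open they stand 13 mm farther back than shut.
Start: joints at [-1.482, 0.313, 1.498, -0, 1.331, -0.223], TCP at [161.043, -499.696, 231.294] pointing down, gripper open.
Joint ranges: [-2.94, 2.94], [-0.97, 2.17], [0.19, 2.56], [-1.23, 4.37], [0.02, 3.11], [-2.88, 2.88]. Speed limits (rad/s): [2.39, 2.39, 3.01, 3.14, 3.14, 3.14].

### API

Orientations are given as a unit quaternion [w, x, y, z].
In Python, from rig import ctrl gives the robot as it stands.
- The arm moves only by the tool play_rows, never from a script. Its argument "motion" is a list of rows, each a list of 2 entries, a list of its own where there are three numbers: the shift along the tool's x, y, z in mm, then the turn, a rotation vector about the tool's x, y, z in degrees. A call has 1 to 20 rows; each row shifts and turns the commanded pose from where the row before left it, along the tool's axes as they then stand; what a row does not reach is not made up. A row lasts 1/12 s, in which the tool goes at most 41.7 mm and 7.16 degrees, less where a joint would pass 70% of its speed; a pose out of reach is approached as far as the arm can. A call with a gripper value outside its range is refused whole. "fingers" is the finger opening in mm, from 0 to 85.4, set as the call begins (left out, the last holds). The fingers move at their own pace and stop on an object; "squeeze" is the grip in N (left out, the last holds). Time passes only in rows, so rows that do not move let the fingers close. It gives the time, the measured TCP pose, the force and the opening at its end, in the units of the state.
- ctrl.sense(): the state, without advancing time (a new reading comes with each control period).
- ctrl.capture(name): name is "side" or "top" or "wrist"; returns the picture (384x512x3 uint8, red, green, blue); there is no depth.
- ctrl.get_calibration(name): a dict with "K" (3x3 intrinsics, pixels), "R" (3x3) and "t" (3): a world point X has camera coordinates R X + t; the wrist camera has in their place "tool_from_camera" (4x4, takes a point from camera to tool coordinates, whose origin is the TCP and whose axes are the tool frame's). Camera axes: x right, y down, z forward; pixel columns grow to the right and rows downward; lengths in mm; the calibration is good to about 2 mm. A picture is of the moment at which its call begins: read the wrist's pose just before it. get_calibration takes no time and is no camera call.
- ctrl.finish_job(): hands the job in, once; it reports no verdict.
Trained networks look in the newest picture that a camera, given by its name, has taken for a name from the list of things; names that differ only in an ending like _2 or _b are one class to them, and where a whole thing is asked for, a point or a joint stands for the part that bears it (a point fixed in the world has none). Each returns a list of dicts, best first, with "p" (0 to 1); they miss things now and then, are a little off and sometimes report something else, mostly with a low value. They report only what shows in the picture. A call takes as long as a camera call.
- ctrl.spot_in(camera, name): "position" ([column, row] as shares, 0 to 1, of the picture: columns of its width, rows of its height, amid what is visible of it).
The state is a dict: "time_s": time; "joints": joint angles; "dq": joint speeds; "tau": joint torques, N m; "eef_pos": TCP position; "ee_rot": TCP orientation; "force": force on the tool from outside, world axes, zero at the start; "wrist_torque": the same for the moment, N m; "grip_width": opening from 0.0 (shut) to 1.0 (fully open).
Only numpy, scipy, OpenCV 4.12 (cv2) and the standard library are available. Lean on these libraries where they do the work, as an engineer would, in place of code of your own. Each camera call takes 0.05 s, during which the arm holds its last target. There are 200 camera calls.

## Working session

There is one attempt and no reset: what is moved stays moved. The work goes in short steps, Python scripts to look and compute and a tool call to move; the robot and the scene stay as the last step left them, time stands still between calls to the robot, and variables do not carry over. Pictures are saved under pics/ and viewed, about 8 in all and at most 12, crops included, and the job is handed in when it is done.

Besides the shell and the picture viewer there is one more tool, called as a command line: name --argument value ..., lists and objects as JSON in quotes. play_rows: Moves the arm, as the interface text tells. Its arguments: {"type":"object","properties":{"motion":{"type":"array"},"fingers":{"type":"number"},"squeeze":{"type":"number"}},"required":["motion"]}

```bash
mkdir -p pics
python3 - <<'E'
from rig import ctrl
import cv2,json
s=ctrl.sense();print(s['time_s'],s['eef_pos'],s['ee_rot'],s['force'],s['grip_width'],ctrl.grip_depth)
for c in('top','side'):
    im=ctrl.capture(c);cv2.imwrite(f'pics/{c}0.png',im[:,:,::-1])
    k=ctrl.get_calibration(c);print(c,k)
    for n in('rack','gap_middle','channel_middle','rail','ball_post','flat_post','tin_center','frame','hinge_jig','driver','frame_stand'):
        print(n,[(round(d['position'][0]*512),round(d['position'][1]*384),round(d['p'],2)) for d in ctrl.spot_in(c,n)[:3]])
E
```

```text
0.0 [ 161.01087674 -499.41739211  230.74318759] [-4.74709766e-04  8.08319477e-01 -5.88743751e-01 -4.39412162e-04] [0.22123548 0.42691458 0.31461289] 1.0036980779349771 18.700000000000003
top {'K': array([[427.40882342,   0.        , 250.70078205],
       [  0.        , 427.40882342, 189.86519655],
       [  0.        ,   0.        ,   1.        ]]), 'R': array([[-0.00551143, -0.99994405,  0.00902898],
       [-0.99013941,  0.00419306, -0.14002275],
       [ 0.13997706, -0.00971168, -0.99010712]]), 't': array([  -6.73954803,  672.96598084, 1055.85037692])}
rack [(304, 154, 0.34)]
gap_middle [(230, 232, 0.76)]
channel_middle [(232, 232, 0.77)]
rail [(235, 217, 0.9)]
ball_post [(313, 216, 0.61)]
flat_post [(157, 215, 0.56), (98, 257, 0.46)]
tin_center [(270, 241, 0.52)]
frame [(304, 153, 0.7), (272, 242, 0.36)]
hinge_jig [(213, 159, 0.84)]
driver [(98, 258, 0.68)]
frame_stand [(401, 228, 0.62)]
side {'K': array([[480.57799246,   0.        , 263.60149589],
       [  0.        , 480.57799246, 189.63798327],
       [  0.        ,   0.        ,   1.        ]]), 'R': array([[ 0.9469437 , -0.32126051, -0.0094503 ],
       [-0.16612419, -0.46407112, -0.87008089],
       [ 0.27513702,  0.82548754, -0.49281837]]), 't': array([-629.13409547,  157.54143927, 1118.83766057])}
rack [(226, 206, 0.8)]
gap_middle [(226, 205, 0.72)]
channel_middle [(226, 206, 0.77)]
rail [(242, 199, 0.81), (176, 153, 0.28)]
ball_post []
flat_post [(221, 158, 0.39)]
tin_center [(225, 221, 0.72)]
frame [(320, 227, 0.72)]
hinge_jig [(290, 181, 0.53)]
driver [(180, 154, 0.55), (244, 199, 0.33)]
frame_stand [(287, 311, 0.75)]
```

Run:
```python
import cv2
a=cv2.imread('pics/top0.png')[130:290,70:430]
cv2.imwrite('pics/top0c.png',cv2.resize(a,None,fx=2.2,fy=2.2,interpolation=2))
a=cv2.imread('pics/side0.png')[120:345,130:400]
cv2.imwrite('pics/side0c.png',cv2.resize(a,None,fx=2.6,fy=2.6,interpolation=2))
```

```text
(no output)
```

View pics/top0c.png

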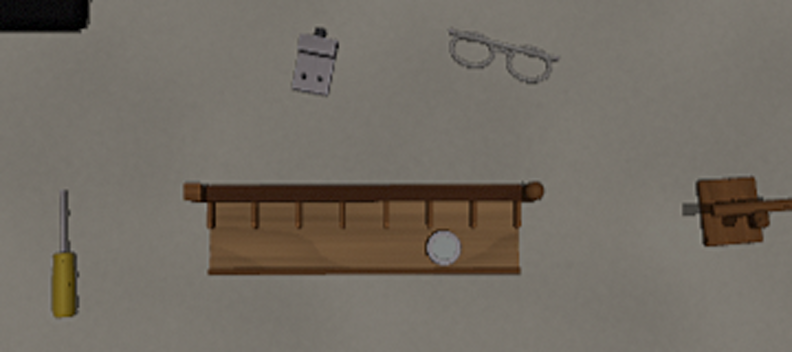

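View pics/side0c.png

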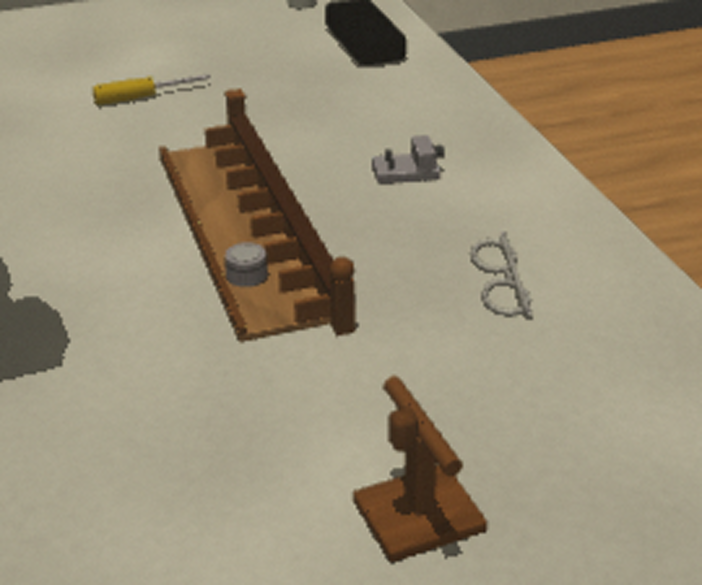

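The ball-topped post is at the right end of the top view (-y), near crop (534,190). The seven fins on the right therefore make the third gap at crop x≈386–430. The tin, at crop (443,247), stands before gap 2, so it has to go about 40 mm towards +y. The stand is about 180 px right of the rack, and the path to the rack passes near it. Next I fit the rack pose.

```bash
cat > h.py <<'E'
import numpy as np
from rig import ctrl
from scipy.optimize import least_squares
from scipy.spatial.transform import Rotation as Ro
def proj(k,X):
    c=np.atleast_2d(X)@k['R'].T+k['t'];return (c@k['K'].T)[:,:2]/c[:,2:]
def place(p,X):  # p = x,y,yaw
    X=np.atleast_2d(np.array(X,float));r=Ro.from_euler('z',p[2]).apply(X);return r+[p[0],p[1],0]
def fit(k,X,uv,z=0):
    f=lambda p:(proj(k,place(p,X))-uv).ravel()
    return least_squares(f,[450,0,0],x_scale=[100,100,.1],loss='soft_l1')
def ray(k,uv,z):
    d=k['R'].T@np.linalg.solve(k['K'],[*uv,1]);o=-k['R'].T@k['t'];return o+d*(z-o[2])/d[2]
def wristk():
    s=ctrl.sense();k=ctrl.get_calibration('wrist');q=s['ee_rot']
    T=np.eye(4);T[:3,:3]=Ro.from_quat([*q[1:],q[0]]).as_matrix();T[:3,3]=s['eef_pos']
    W=np.linalg.inv(T@np.array(k['tool_from_camera']));return dict(K=np.array(k['K']),R=W[:3,:3],t=W[:3,3])
def tool(target,yaw=0):
    s=ctrl.sense();q=s['ee_rot'];R=Ro.from_quat([*q[1:],q[0]])
    x=R.apply([1,0,0]);y0=np.degrees(np.arctan2(x[1],x[0]))
    d=np.array(target)-s['eef_pos'];print('t',s['time_s'],'pos',s['eef_pos'].round(1),'yaw',y0.round(2),'F',np.round(s['force'],2),'shift tool',R.inv().apply(d).round(1),'tool z turn',-(yaw-y0).round(1))
E
python3 - <<'E'
from h import *
k=ctrl.get_calibration('top')
F=[211,255,299,343,386,430,474,517]
X=[[-14,182-52*i,30] for i in range(8)]+[[-68,185,16],[-68,-185,16],[27,-196,66],[27,196,64]]
uv=[[f,227] for f in F]+[[208,274],[521,274],[534,190],[192,190]]
uv=np.array(uv)/2.2+[70,130]-.27
r=fit(k,np.array(X,float),uv);print(r.x,r.fun.reshape(-1,2).round(1).tolist())
t=ray(k,np.array([443.,246])/2.2+[70,130],34);print('tin',t)
Rz=Ro.from_euler('z',-r.x[2]);print('tin rack',Rz.apply(t-[r.x[0],r.x[1],0]))
ks=ctrl.get_calibration('side')
for n,P in dict(ball=[27,-196,66],lipR=[-68,-185,16],flat=[27,196,64],lipL=[-68,185,16]).items(): print(n,(proj(ks,place(r.x,P))[0]-[130,120])*2.6)
print('tinside',(proj(ks,[[t[0],t[1],34]])[0]-[130,120])*2.6)
for n,c,z in(('stand',[401,228],90),('stand base',[70+730/2.2,130+212/2.2],8)):print(n,ray(k,c,z))
E
```

```text
[ 5.77037153e+02  3.00150791e+01 -4.94779728e-03] [[-0.8, 0.1], [-0.6, 0.1], [-0.5, 0.1], [-0.3, 0.1], [0.2, 0.1], [0.3, 0.1], [0.4, 0.0], [1.0, 0.0], [-0.2, -0.2], [-0.1, -0.3], [0.4, -0.1], [0.1, -0.0]]
tin [539.75758386 -62.50992705  34.        ]
tin rack [-36.82132021 -92.70832462  34.        ]
ball [341.40192791 267.36309242]
lipR [237.84435557 326.77566221]
flat [235.10106244  91.28691746]
lipL [158.87412859 145.18078793]
tinside [244.97096483 251.19517719]
stand [ 570.693342   -378.43364744   90.        ]
stand base [ 579.08483479 -410.46355014    8.        ]
```

```bash
python3 -c "
from h import *
tool([560,-90,230])"
```

```text
t 1.2 pos [ 161.  -499.7  231.3] yaw -72.14 F [0.34 0.32 0.82] shift tool [-267.6 -505.4    1.3] tool z turn -72.1
```

play_rows --motion '[[[-15,-28,0],[0,0,0]],[[-15,-28,0],[0,0,0]],[[-15,-28,0],[0,0,0]],[[-15,-28,0],[0,0,0]],[[-15,-28,0],[0,0,0]],[[-15,-28,0],[0,0,0]],[[-15,-28,0],[0,0,0]],[[-15,-28,0],[0,0,0]],[[-15,-28,0],[0,0,0]],[[-15,-28,0],[0,0,0]],[[-15,-28,0],[0,0,0]],[[-15,-28,0],[0,0,0]],[[-15,-28,0],[0,0,0]],[[-15,-28,0],[0,0,0]],[[-15,-28,0],[0,0,0]],[[-15,-28,0],[0,0,0]],[[-15,-28,0],[0,0,0]],[[-15,-28,0],[0,0,0]]]' --fingers 0

```text
time_s: 2.7
eef_pos: [558.9, -86.7, 231.3]
ee_rot: [0.0, 0.808, -0.589, 0.0]
force: [0.2, -1.1, -0.6]
grip_width: 0.004
```

play_rows --motion '[[[0,0,0],[0,0,-6.5]],[[0,0,0],[0,0,-6.5]],[[0,0,0],[0,0,-6.5]],[[0,0,0],[0,0,-6.5]],[[0,0,0],[0,0,-6.5]],[[0,0,0],[0,0,-6.5]],[[0,0,0],[0,0,-6.5]],[[0,0,0],[0,0,-6.5]],[[0,0,0],[0,0,-6.5]],[[0,0,0],[0,0,-6.5]],[[0,0,0],[0,0,-6.5]],[[0,0,0],[0,0,0]],[[0,0,0],[0,0,0]]]'

```text
time_s: 3.78
eef_pos: [557.9, -88.1, 231.3]
ee_rot: [-0.0, 1.0, -0.007, -0.0]
force: [-0.2, -0.1, 0.3]
grip_width: -0.003
```

Run:
```python
from h import *
import cv2
tool([560,-90,230],-0.28)
k=wristk();im=ctrl.capture('wrist')[:,:,::-1].copy();cv2.imwrite('pics/w1raw.png',im)
for n in('tin_center','ball_post'):print(n,[(d['position'],d['p']) for d in ctrl.spot_in('wrist',n)[:2]])
p=[577,30,-.005]
for i in range(8):
    for x in(-14,20):
        u=proj(k,place(p,[x,182-52*i,30]))[0];cv2.circle(im,tuple(int(v) for v in u),3,(0,255,0),1)
for P in([-68,-185,16],[17,-185,40],[37,-185,40],[27,-196,66],[-36.8,-92.7,34]):
    u=proj(k,place(p,P))[0];print(P,u.round(1));cv2.circle(im,tuple(int(v) for v in u),3,(0,0,255),1)
cv2.imwrite('pics/w1.png',cv2.resize(im,None,fx=1.5,fy=1.5,interpolation=2))
```

```text
t 3.7833 pos [557.9 -88.1 231.3] yaw -0.83 F [-0.23 -0.08  0.34] shift tool [2.1 1.9 1.3] tool z turn -0.5
tin_center [([0.4744, 0.3799], 0.93)]
ball_post [([0.5717, 0.6193], 0.89)]
[-68, -185, 16] [218.9 217.8]
[17, -185, 40] [286.6 224.7]
[37, -185, 40] [303.1 224.5]
[27, -196, 66] [297.3 242.7]
[-36.8, -92.7, 34] [240.4 148.3]
```

View pics/w1.png

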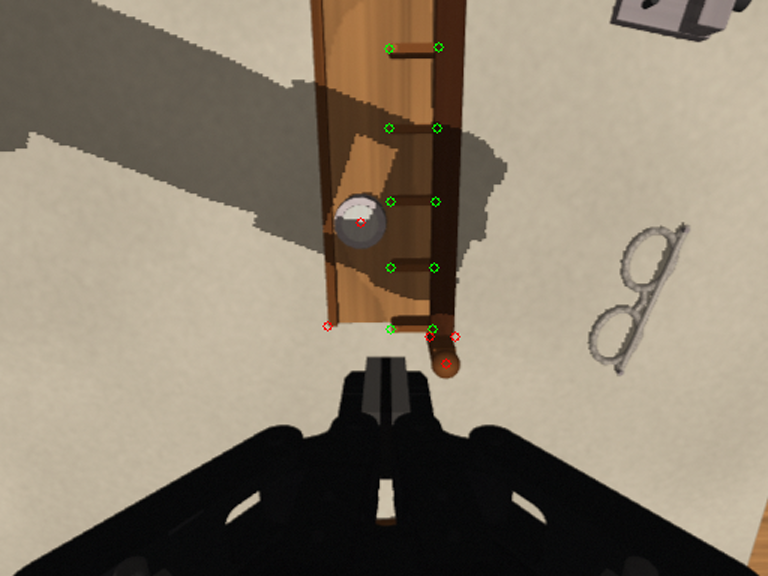

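Wrist view overlay matches the fins, rack corners, ball and tin (360,222) to within 1–2 mm. Going over the rail at gap 1.

play_rows --motion '[[[9.2,6.4,25],[0,0,-0.5]],[[9.2,6.4,29],[0,0,0]],[[9.2,6.4,29],[0,0,0]],[[9.2,6.4,29],[0,0,0]],[[9.2,6.4,29],[0,0,0]],[[9.2,6.4,29],[0,0,0]],[[0,0,0],[0,0,0]],[[0,0,0],[0,0,0]]]'

```text
time_s: 4.6
eef_pos: [612.4, -126.6, 60.5]
ee_rot: [-0.001, 1.0, -0.002, -0.001]
force: [0.1, -0.1, 0.7]
grip_width: 0.0
```

```bash
python3 -c "
from h import *
tool([613,-126,42],-.28)"
```

```text
t 4.6 pos [ 612.4 -126.6   60.5] yaw -0.21 F [ 0.14 -0.07  0.71] shift tool [ 0.6 -0.5 18.5] tool z turn 0.1
```

play_rows --motion '[[[0,0,6],[0,0,0]],[[0,0,6],[0,0,0]],[[0,0,4],[0,0,0]],[[0,0,1.5],[0,0,0]],[[0,0,1.5],[0,0,0]],[[0,0,1],[0,0,0]],[[0,0,1],[0,0,0]],[[0,0,0],[0,0,0]],[[0,0,0],[0,0,0]]]'

```text
time_s: 5.35
eef_pos: [613.0, -126.7, 40.4]
ee_rot: [0.0, 1.0, -0.001, 0.0]
force: [-0.2, 0.7, 0.6]
grip_width: -0.003
```

play_rows --motion '[[[0,0,0.7],[0,0,0]],[[0,0,0],[0,0,0]],[[0,0,0],[0,0,0]]]'

```text
time_s: 5.6
eef_pos: [613.1, -126.8, 40.1]
ee_rot: [0.0, 1.0, -0.001, 0.0]
force: [-2.1, 0.3, 5.3]
grip_width: -0.003
```

play_rows --motion '[[[0,0,0.7],[0,0,0]],[[0,0,0],[0,0,0]],[[0,0,0],[0,0,0]]]'

```text
time_s: 5.85
eef_pos: [613.2, -126.8, 40.0]
ee_rot: [0.0, 1.0, -0.001, 0.0]
force: [-3.8, 0.5, 10.4]
grip_width: 0.001
```

play_rows --motion '[[[0,-6,0],[0,0,0]],[[0,-6,0],[0,0,0]],[[0,-6,0],[0,0,0]],[[0,-6,0],[0,0,0]],[[0,-6,0],[0,0,0]],[[0,-6,0],[0,0,0]],[[0,-6,0],[0,0,0]],[[0,-6,0],[0,0,0]],[[0,-4,0],[0,0,0]],[[0,0,0],[0,0,0]],[[0,0,0],[0,0,0]]]'

```text
time_s: 6.77
eef_pos: [614.0, -74.9, 40.0]
ee_rot: [0.0, 1.0, -0.001, 0.001]
force: [-0.0, 0.1, 7.8]
grip_width: -0.004
```

play_rows --motion '[[[-0.5,-6,0],[0,0,0]],[[0,-6,0],[0,0,0]],[[0,-6,0],[0,0,0]],[[0,-6,0],[0,0,0]],[[0,-6,0],[0,0,0]],[[0,-6,0],[0,0,0]],[[0,-6,0],[0,0,0]],[[0,-6,0],[0,0,0]],[[0,-4,0],[0,0,0]],[[0,0,0],[0,0,0]],[[0,0,0],[0,0,0]]]'

```text
time_s: 7.68
eef_pos: [613.7, -22.9, 40.0]
ee_rot: [0.0, 1.0, -0.001, 0.001]
force: [-0.3, 0.2, 7.3]
grip_width: 0.001
```

play_rows --motion '[[[0,0,-14],[0,0,0]],[[0,0,-28],[0,0,0]],[[-14.8,17,0],[0,0,0]],[[-14.8,17,0],[0,0,0]],[[-14.8,17,0],[0,0,0]],[[-14.8,17,0],[0,0,0]],[[-14.8,17,0],[0,0,0]],[[0,0,0],[0,0,0]],[[0,0,0],[0,0,0]]]'

```text
time_s: 8.43
eef_pos: [538.3, -108.1, 81.0]
ee_rot: [-0.0, 1.0, -0.002, 0.0]
force: [0.2, 0.5, -0.2]
grip_width: -0.001
```

Run:
```python
from h import *
import cv2
tool([539.4,-108,16],-.28)
im=ctrl.capture('top');k=ctrl.get_calibration('top')
cv2.imwrite('pics/t2.png',cv2.resize(im[170:270,150:350,::-1],None,fx=4,fy=4,interpolation=2))
k=wristk();im=ctrl.capture('wrist');cv2.imwrite('pics/w2.png',im[:,:,::-1])
for d in ctrl.spot_in('wrist','tin_center')[:1]:
    u=np.array(d['position'])*[512,384];print(d['p'],u,ray(k,u,30))
```

```text
t 8.4333 pos [ 538.3 -108.1   81. ] yaw -0.23 F [ 0.22  0.47 -0.21] shift tool [ 1.1 -0.1 65. ] tool z turn 0.0
0.77 [259.6864 151.9872] [541.12119709 -61.13209586  30.        ]
```

View pics/w2.png

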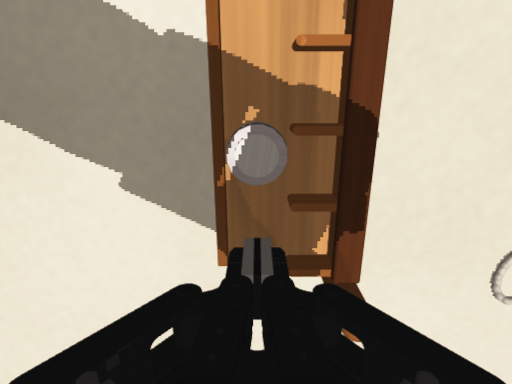

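Fingers at (258,245) line up with the tin at (257,153) in the channel; path down is clear.

play_rows --motion '[[[1,0,20],[0,0,0]],[[0,0,20],[0,0,0]],[[0,0,15],[0,0,0]],[[0,0,8],[0,0,0]],[[0,0,0],[0,0,0]],[[0,-4,0],[0,0,0]],[[0,-4,0],[0,0,0]],[[0,-3,0],[0,0,0]],[[0,0,0],[0,0,0]],[[0,0,0],[0,0,0]]]'

```text
time_s: 9.42
eef_pos: [539.8, -96.3, 18.5]
ee_rot: [0.0, 1.0, -0.001, 0.0]
force: [0.4, 0.0, 0.5]
grip_width: 0.002
```

play_rows --motion '[[[0,-2,0],[0,0,0]],[[0,-2,0],[0,0,0]],[[0,-3,0],[0,0,0]],[[0,-3,0],[0,0,0]],[[0,-3,0],[0,0,0]],[[0,-3,0],[0,0,0]],[[0,-3,0],[0,0,0]],[[0,-3,0],[0,0,0]],[[0,-3,0],[0,0,0]],[[0,-3,0],[0,0,0]],[[0,-3,0],[0,0,0]],[[0,-3,0],[0,0,0]],[[0,-2,0],[0,0,0]],[[0,-1,0],[0,0,0]],[[0,0,0],[0,0,0]],[[0,0,0],[0,0,0]]]'

```text
time_s: 10.75
eef_pos: [539.6, -59.4, 17.8]
ee_rot: [-0.0, 1.0, -0.001, -0.0]
force: [-0.5, 0.0, -0.8]
grip_width: 0.002
```

Run:
```python
from h import *
import cv2
tool([539.4,-52.8,18],-.28)
p=[577,30,-.005]
k=wristk();im=ctrl.capture('wrist')[:,:,::-1].copy()
for d in ctrl.spot_in('wrist','tin_center')[:1]:
    u=np.array(d['position'])*[512,384];print(d['p'],u,ray(k,u,30))
for y in(-26,-78):
    for x in(-14,20):
        u=proj(k,place(p,[x,y,30]))[0];cv2.circle(im,tuple(int(v) for v in u),3,(0,255,0),1)
for a in np.linspace(0,6.28,30):
    u=proj(k,place(p,[-37+20*np.cos(a),-52+20*np.sin(a),34]))[0];cv2.circle(im,tuple(int(v) for v in u),1,(0,0,255),-1)
cv2.imwrite('pics/w3.png',cv2.resize(im[0:300,100:420],None,fx=2,fy=2,interpolation=2))
im=ctrl.capture('top')
for d in ctrl.spot_in('top','tin_center')[:2]:
    u=np.array(d['position'])*[512,384];print('top',d['p'],u,ray(ctrl.get_calibration('top'),u,34))
```

```text
t 10.75 pos [539.6 -59.4  17.8] yaw -0.14 F [-0.45  0.01 -0.82] shift tool [-0.2 -6.6 -0.2] tool z turn 0.1
0.57 [257.4848 199.1808] [540.32180115 -23.94549093  30.        ]
```

View pics/w3.png

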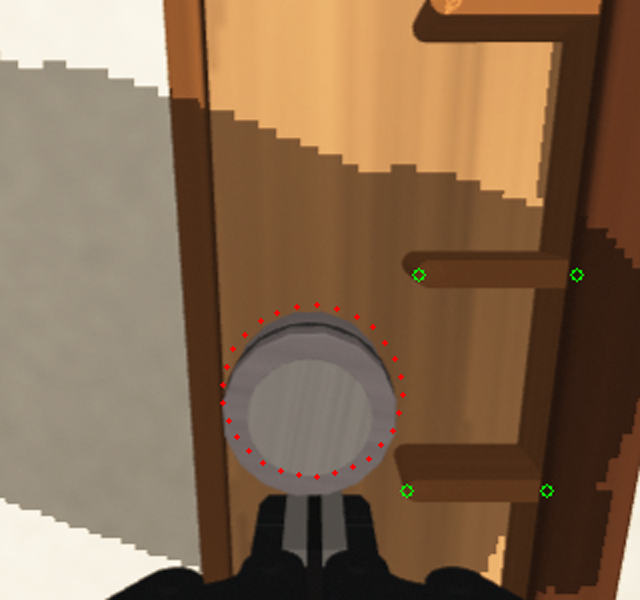

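Tin's lid centre is about (310,412) vs the target circle at (313,391): about 5 mm short of the gap-3 centre line, fins matching the overlay. Push 5.5 mm more.

play_rows --motion '[[[0,-2,0],[0,0,0]],[[0,-2,0],[0,0,0]],[[0,-1.5,0],[0,0,0]],[[0,0,0],[0,0,0]],[[0,0,0],[0,0,0]]]'

```text
time_s: 11.37
eef_pos: [539.6, -53.9, 17.9]
ee_rot: [-0.0, 1.0, -0.001, -0.0]
force: [-0.8, 0.2, -0.3]
grip_width: -0.002
```

play_rows --motion '[[[0,5,0],[0,0,0]],[[0,10,0],[0,0,0]],[[0,5,-20],[0,0,0]],[[0,0,-30],[0,0,0]],[[0,0,-10],[0,0,0]],[[0,0,0],[0,0,0]],[[0,0,0],[0,0,0]]]'

```text
time_s: 11.95
eef_pos: [539.5, -74.5, 77.6]
ee_rot: [0.0, 1.0, -0.001, 0.0]
force: [-1.0, 0.0, -0.1]
grip_width: 0.0
```

```bash
cat > look.py <<'E'
from h import *
import cv2,sys
f,tx=sys.argv[1],float(sys.argv[2])
p=[577,30,-.005]
tool(place(p,[-76,-52,20])[0],-.28)
k=wristk();im=ctrl.capture('wrist')[:,:,::-1].copy()
for d in ctrl.spot_in('wrist','tin_center')[:1]:
    u=np.array(d['position'])*[512,384];print(d['p'],ray(k,u,34)-place(p,[0,0,0])[0])
for y in(-26,-78):
    for x in(-14,20):
        u=proj(k,place(p,[x,y,30]))[0];cv2.circle(im,tuple(int(v) for v in u),3,(0,255,0),1)
for a in np.linspace(0,6.28,30):
    u=proj(k,place(p,[tx+20*np.cos(a),-52+20*np.sin(a),34]))[0];cv2.circle(im,tuple(int(v) for v in u),1,(0,0,255),-1)
cv2.imwrite(f,cv2.resize(im[0:300,100:420],None,fx=2,fy=2,interpolation=2))
E
python3 look.py pics/w4.png -37
```

```text
t 11.95 pos [539.5 -74.5  77.6] yaw -0.15 F [-0.97  0.04 -0.13] shift tool [-38.9 -52.7  57.6] tool z turn 0.1
0.94 [-36.42370635 -49.87984614  34.        ]
```

View pics/w4.png

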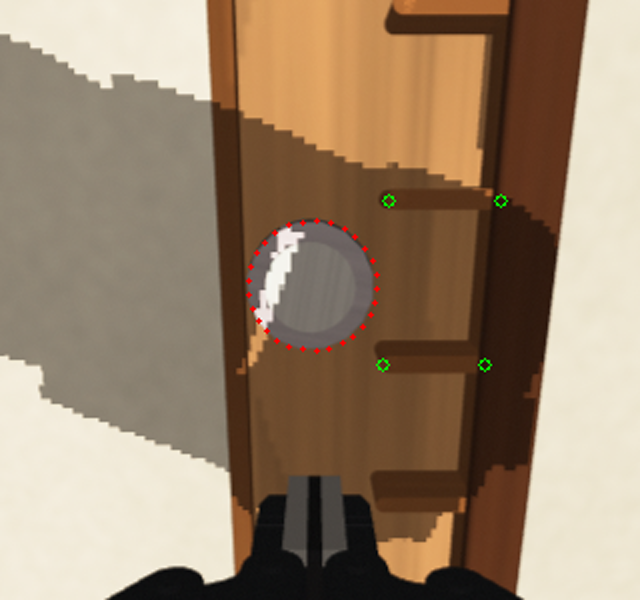

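Tin sits exactly in the target circle before gap 3. Going in front of it, over the lip.

play_rows --motion '[[[-12,-13,0],[0,0,0]],[[-12,-13,0],[0,0,0]],[[-12,-13,0],[0,0,0]],[[-11,-14,0],[0,0,0]],[[0,0,20],[0,0,0]],[[0,0,20],[0,0,0]],[[0,0,12],[0,0,0]],[[0,0,4.5],[0,0,0]],[[0,0,0],[0,0,0]],[[0,0,0],[0,0,0]]]'

```text
time_s: 12.88
eef_pos: [492.7, -21.0, 21.3]
ee_rot: [-0.0, 1.0, -0.001, -0.0]
force: [-0.2, 0.5, 1.0]
grip_width: 0.004
```

play_rows --motion '[[[3,0.6,0],[0,0,0]],[[3,0,0],[0,0,0]],[[3,0,0],[0,0,0]],[[3,0,0],[0,0,0]],[[3,0,0],[0,0,0]],[[3,0,0],[0,0,0]],[[3,0,0],[0,0,0]],[[3,0,0],[0,0,0]],[[3,0,0],[0,0,0]],[[3,0,0],[0,0,0]],[[3,0,0],[0,0,0]],[[3,0,0],[0,0,0]],[[2,0,0],[0,0,0]],[[0,0,0],[0,0,0]]]'

```text
time_s: 14.05
eef_pos: [531.1, -21.6, 21.4]
ee_rot: [0.0, 1.0, -0.001, 0.0]
force: [0.1, -0.1, -0.7]
grip_width: 0.001
```

```bash
python3 look.py pics/w5.png 0
```

```text
t 14.05 pos [531.1 -21.6  21.4] yaw -0.13 F [ 0.12 -0.09 -0.69] shift tool [-30.4   0.    1.4] tool z turn 0.1
0.63 [-13.10026466 -45.73500495  34.        ]
```

View pics/w5.png

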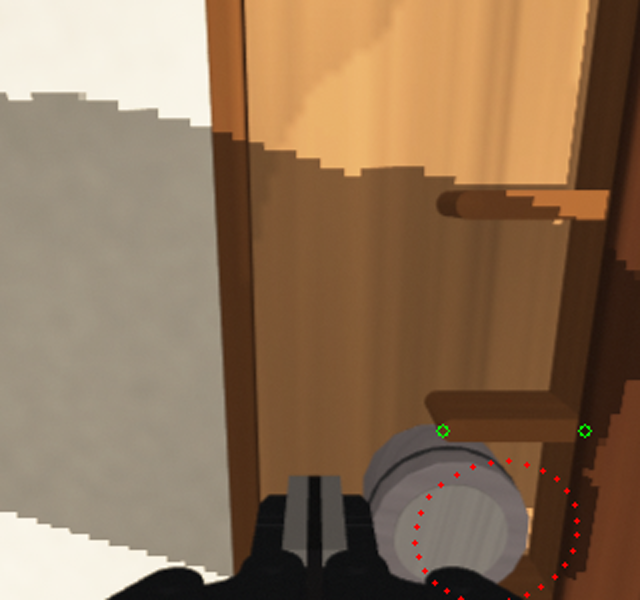

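Tin (450,530) is entering gap 3, between its fins, about 12 mm short. Continue until force rises.

play_rows --motion '[[[2,0,0],[0,0,0]],[[2,0,0],[0,0,0]],[[2,0,0],[0,0,0]],[[2,0,0],[0,0,0]],[[2,0,0],[0,0,0]],[[0,0,0],[0,0,0]],[[0,0,0],[0,0,0]]]'

```text
time_s: 14.73
eef_pos: [539.8, -21.5, 21.1]
ee_rot: [-0.0, 1.0, -0.001, -0.001]
force: [-5.7, -0.4, 2.8]
grip_width: -0.001
```

play_rows --motion '[[[1,0,0],[0,0,0]],[[1,0,0],[0,0,0]],[[0,0,0],[0,0,0]],[[0,0,0],[0,0,0]]]'

```text
time_s: 15.07
eef_pos: [540.3, -21.4, 21.0]
ee_rot: [-0.0, 1.0, -0.001, -0.003]
force: [-13.0, -0.6, 7.2]
grip_width: -0.004
```

Firm stop. Back off and check.

play_rows --motion '[[[-4,0,0],[0,0,0]],[[-15,0,0],[0,0,0]],[[-25,0,0],[0,0,0]],[[-5,0,-20],[0,0,0]],[[0,20,-40],[0,0,0]],[[0,30,-40],[0,0,0]],[[0,30,-30],[0,0,0]],[[0,0,0],[0,0,0]],[[0,0,0],[0,0,0]]]'

```text
time_s: 15.82
eef_pos: [494.3, -95.9, 142.8]
ee_rot: [0.001, 1.0, -0.002, 0.002]
force: [0.3, 0.1, -0.4]
grip_width: 0.001
```

```bash
python3 look.py pics/w6.png 0
python3 - <<'E'
from h import *
import cv2
for c in('top','side'):
    im=ctrl.capture(c);k=ctrl.get_calibration(c)
    for n in('frame','hinge_jig','driver','frame_stand','tin_center'):
        print(c,n,[(np.round(np.array(d['position'])*[512,384]),round(d['p'],2)) for d in ctrl.spot_in(c,n)[:1]])
E
```

```text
t 15.8167 pos [494.3 -95.9 142.8] yaw -0.26 F [ 0.31  0.1  -0.41] shift tool [  5.7 -74.5 122.7] tool z turn 0.0
0.82 [ -5.09765471 -50.19182     34.        ]
top frame [(array([294., 150.]), 0.84)]
top hinge_jig [(array([211., 158.]), 0.94)]
top driver [(array([ 98., 256.]), 0.82)]
top frame_stand [(array([403., 226.]), 0.58)]
top tin_center [(array([239., 218.]), 0.7)]
side frame [(array([323., 227.]), 0.7)]
side hinge_jig [(array([288., 183.]), 0.56)]
side driver []
side frame_stand [(array([287., 310.]), 0.94)]
side tin_center [(array([227., 207.]), 0.71)]
```

View pics/w6.png

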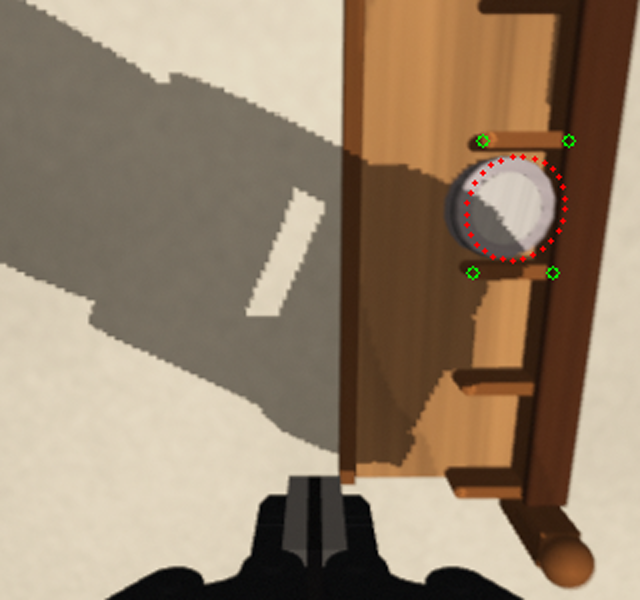

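The tin is between the gap-3 fins and its lid (510,207) looks ~3 mm short of the red home circle (515,208). I'll check from straight above it.

play_rows --motion '[[[20,0,0],[0,0,0]],[[20,0,0],[0,0,0]],[[20,0,0],[0,0,0]],[[18,0,0],[0,0,0]],[[0,0,0],[0,0,0]],[[0,0,0],[0,0,0]],[[0,0,0],[0,0,0]]]'

```text
time_s: 17.1
eef_pos: [570.9, -94.7, 141.3]
ee_rot: [-0.0, 1.0, -0.001, -0.0]
force: [1.1, 0.5, 0.8]
grip_width: 0.007
```

Run:
```python
from h import *
import cv2
p=[577,30,-.005]
k=wristk();im=ctrl.capture('wrist')[:,:,::-1].copy();cv2.imwrite('pics/w7raw.png',im)
c=proj(k,place(p,[0,-52,34]))[0];x0,y0=int(c[0])-75,int(c[1])-55
S=5;z=cv2.resize(im[y0:y0+110,x0:x0+150],None,fx=S,fy=S,interpolation=2)
f=lambda P:tuple(int(v) for v in ((proj(k,place(p,P))[0]-[x0,y0]+.5)*S))
for y in(-26,-78):
    for s in(-3,3):cv2.line(z,f([-11,y+s,30]),f([20,y+s,30]),(0,255,0),1)
    cv2.circle(z,f([-14,y,30]),3,(0,255,0),1)
for zz,xx in((40,17),(40,37)):cv2.line(z,f([xx,-100,zz]),f([xx,-5,zz]),(255,255,0),1)
cv2.line(z,f([20,-75,8]),f([20,-29,8]),(255,0,255),1)
for a in np.linspace(0,6.28,60):
    cv2.circle(z,f([20*np.cos(a),-52+20*np.sin(a),34]),1,(0,0,255),-1)
cv2.imwrite('pics/w7.png',z);print(S*(proj(k,place(p,[10,-52,34]))[0]-c)/10, ctrl.sense()['eef_pos'])
```

```text
[6.23372477 0.00800027] [570.87375653 -94.76711769 141.42719154]
```

View pics/w7.png

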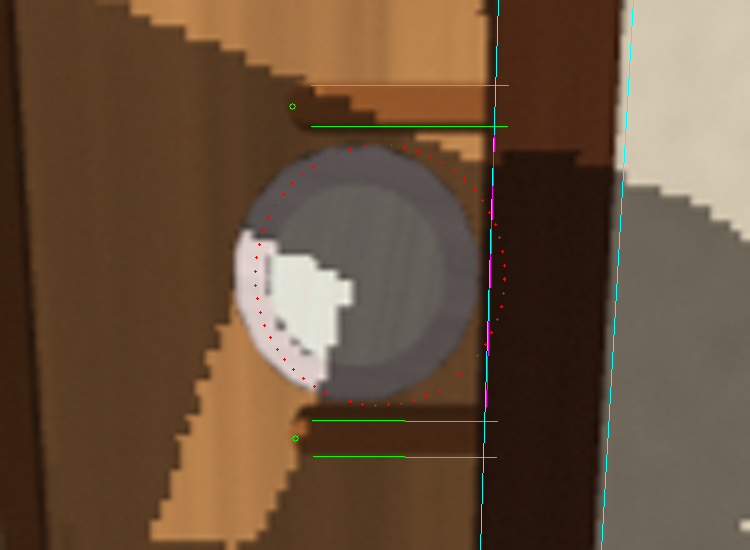

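The tin stands 3–4 mm short: right edge at 477 with floor still showing before the rail edge at 489. The last push was high on the tin (tips at z=21). I'll push again from inside the channel, lower on the tin's wall.

play_rows --motion '[[[-10,-18,0],[0,0,0]],[[-10,-18,0],[0,0,0]],[[-10,-18,0],[0,0,0]],[[-7,-18.5,0],[0,0,0]],[[0,0,30],[0,0,0]],[[0,0,30],[0,0,0]],[[0,0,20],[0,0,0]],[[0,0,0],[0,0,0]],[[0,0,0],[0,0,0]]]'

```text
time_s: 17.9
eef_pos: [534.2, -22.3, 61.7]
ee_rot: [-0.0, 1.0, -0.001, -0.001]
force: [-0.3, 0.1, 1.2]
grip_width: 0.0
```

play_rows --motion '[[[-0.8,0,15],[0,0,0]],[[0,0,15],[0,0,0]],[[0,0,10],[0,0,0]],[[0,0,5],[0,0,0]],[[0,0,3],[0,0,0]],[[0,0,0],[0,0,0]],[[0,0,0],[0,0,0]]]'

```text
time_s: 18.48
eef_pos: [534.4, -22.4, 14.2]
ee_rot: [0.0, 1.0, -0.001, 0.001]
force: [-0.4, -1.3, 0.1]
grip_width: -0.002
```

play_rows --motion '[[[1,0,0],[0,0,0]],[[1,0,0],[0,0,0]],[[1,0,0],[0,0,0]],[[1,0,0],[0,0,0]],[[1,0,0],[0,0,0]],[[0,0,0],[0,0,0]],[[0,0,0],[0,0,0]]]'

```text
time_s: 19.07
eef_pos: [538.9, -22.2, 13.4]
ee_rot: [-0.0, 1.0, -0.001, -0.0]
force: [-0.5, -0.5, -0.9]
grip_width: 0.001
```

play_rows --motion '[[[1,0,0],[0,0,0]],[[1,0,0],[0,0,0]],[[0,0,0],[0,0,0]],[[0,0,0],[0,0,0]]]'

```text
time_s: 19.4
eef_pos: [539.5, -22.1, 13.3]
ee_rot: [-0.0, 1.0, -0.001, -0.002]
force: [-8.0, -0.7, 6.9]
grip_width: -0.003
```

play_rows --motion '[[[1,0,0],[0,0,0]],[[1,0,0],[0,0,0]],[[0,0,0],[0,0,0]],[[0,0,0],[0,0,0]]]'

```text
time_s: 19.73
eef_pos: [539.9, -22.0, 13.3]
ee_rot: [-0.0, 1.0, -0.001, -0.004]
force: [-17.3, -0.7, 12.8]
grip_width: -0.0
```

Same hard stop as before at a different height, so the tin itself is against something (possibly the rail's 3 mm overhang). Back off and measure closer up.

play_rows --motion '[[[-3,0,0],[0,0,0]],[[-4,0,0],[0,0,0]],[[0,0,0],[0,0,0]],[[0,0,-20],[0,0,0]],[[0,0,-25],[0,0,0]],[[0,0,-22],[0,0,0]],[[10,18,0],[0,0,0]],[[10,18,0],[0,0,0]],[[15,17,0],[0,0,0]],[[0,0,0],[0,0,0]],[[0,0,0],[0,0,0]],[[0,0,0],[0,0,0]]]'

```text
time_s: 20.73
eef_pos: [570.4, -74.8, 80.2]
ee_rot: [-0.0, 1.0, -0.001, -0.0]
force: [0.3, 0.2, 0.2]
grip_width: 0.002
```

Run:
```python
from h import *
import cv2
p=[577,30,-.005]
k=wristk();im=ctrl.capture('wrist')[:,:,::-1].copy();cv2.imwrite('pics/w8raw.png',im)
c=proj(k,place(p,[0,-52,34]))[0];x0,y0=int(c[0])-75,int(c[1])-55
S=5;z=cv2.resize(im[y0:y0+110,x0:x0+150],None,fx=S,fy=S,interpolation=2)
f=lambda P:tuple(int(v) for v in ((proj(k,place(p,P))[0]-[x0,y0]+.5)*S))
for y in(-26,-78):cv2.circle(z,f([-14,y,30]),3,(0,255,0),1)
for xx in(17,37):cv2.line(z,f([xx,-100,40]),f([xx,-5,40]),(255,255,0),1)
for a in np.linspace(0,6.28,60):
    cv2.circle(z,f([-3+20*np.cos(a),-52+20*np.sin(a),34]),1,(0,0,255),-1)
cv2.imwrite('pics/w8.png',z);print(S*(proj(k,place(p,[10,-52,34]))[0]-c)/10, ctrl.sense()['eef_pos'])
for X in([-3,-52,34],[-3,-52,30],[17,-52,40],[17,-52,30],[20,-52,30],[37,-52,40]):print(X,f(X))
```

```text
[7.95836855 0.01129431] [570.36843499 -74.60561289  80.2868744 ]
[-3, -52, 34] (354, 277)
[-3, -52, 30] (353, 273)
[17, -52, 40] (519, 285)
[17, -52, 30] (509, 273)
[20, -52, 30] (533, 273)
[37, -52, 40] (683, 285)
```

View pics/w8.png

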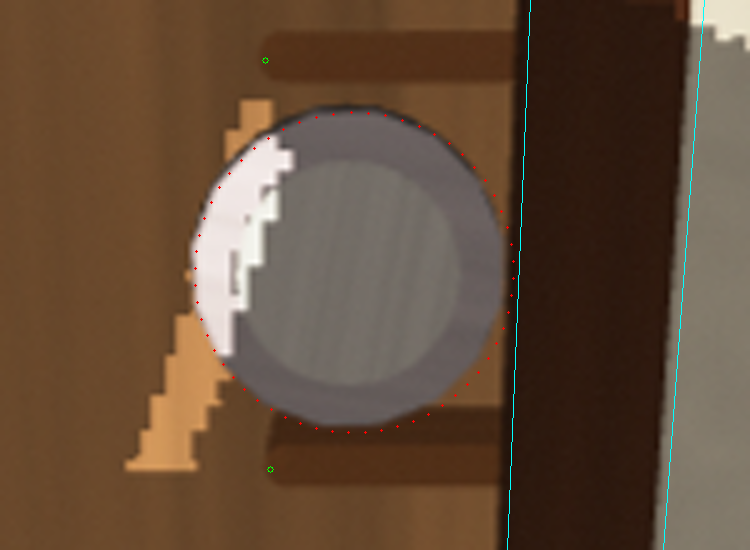

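The tin's right edge (504) now meets the rail's front edge, whose overhang is x=17. Its centre reads about x≈-3 mm and y≈-51 mm, upright in gap 3. Lifting clear, then a last check.

play_rows --motion '[[[0,0,-25],[0,0,0]],[[0,0,-30],[0,0,0]],[[-25,0,-30],[0,0,0]],[[-30,0,-30],[0,0,0]],[[-30,0,-15],[0,0,0]],[[-30,0,0],[0,0,0]],[[-30,0,0],[0,0,0]],[[0,0,0],[0,0,0]],[[0,0,0],[0,0,0]],[[0,0,0],[0,0,0]]]'

```text
time_s: 21.62
eef_pos: [426.7, -74.7, 210.2]
ee_rot: [0.0, 1.0, -0.001, 0.0]
force: [0.3, 0.2, -0.3]
grip_width: 0.002
```

Run:
```python
from h import *
import cv2
print(ctrl.sense()['eef_pos'])
o=[]
for c in('top','side'):
    im=ctrl.capture(c)[:,:,::-1];o.append((cv2.imread(f'pics/{c}0.png'),im))
    for n in('frame','hinge_jig','driver','frame_stand','tin_center'):
        print(c,n,[(np.round(np.array(d['position'])*[512,384]),round(d['p'],2)) for d in ctrl.spot_in(c,n)[:1]])
a,b=o[0];a=a[130:290,70:430];b=b[130:290,70:430]
cv2.imwrite('pics/cmp.png',cv2.resize(np.vstack([a,b]),None,fx=1.85,fy=1.85,interpolation=2))
```

```text
[426.73103745 -74.73346145 210.20546009]
top frame [(array([302., 153.]), 0.71)]
top hinge_jig [(array([214., 156.]), 0.73)]
top driver [(array([ 99., 255.]), 0.56)]
top frame_stand [(array([403., 226.]), 0.97)]
top tin_center [(array([254., 230.]), 0.46)]
side frame [(array([322., 226.]), 0.65)]
side hinge_jig [(array([290., 182.]), 0.55)]
side driver [(array([189., 149.]), 0.43)]
side frame_stand [(array([288., 310.]), 0.94)]
side tin_center [(array([232., 213.]), 0.75)]
```

View pics/cmp.png

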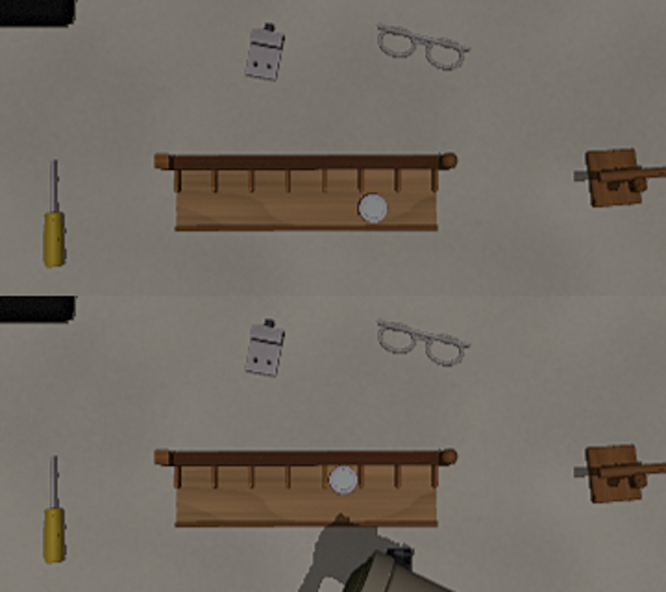

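The tin at (343,479) is centred in gap 3 and up against the rail. The bystanders are unmoved and the arm is clear.

```bash
python3 -c "
from rig import ctrl
print(ctrl.finish_job())"
```

```text
the job is handed in; nothing more can be done
None
```

The tin is in the third gap from the ball-topped post, and I handed the job in at about 22 s. The hand-in gave no verdict, and the tin's depth is the one thing I could not fully confirm.

- **Counting:** The ball-topped post is at the -y end. I ran the fingertip along the rail through gaps 1, 2 and 3, with 7–10 N of contact at each stop.
- **Pushing:** I pushed the tin about 40 mm along the channel, then straight into gap 3.
- **First stop:** The first push stopped hard, and the pictures then showed the tin 3–4 mm short of home. A second push, lower on its wall, stopped at the same place.
- **Final depth:** The last close-up shows the tin touching the rail's front edge, with its centre about 3 mm short of home. The limit is 4 mm and my reading is good to about 0.5–1 mm, so this should pass, but only just. I think the rail's 3 mm overhang stops the tin before it reaches the back board.
- **Other checks:** The tin is upright and about 1 mm off the gap's middle. The spectacle frame, jig, driver and stand look unmoved in before-and-after pictures. One reading put the frame about 10 pixels off, but later ones did not. The arm ended clear of everything.

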